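Post the rubber stopper through the spring flap

TASK

Throw the worn black rubber stopper into the green scrap box without grasping, pinching or lifting it: push the orange spring flap open with one finger and, while that finger keeps the flap open, slide the stopper off the ledge into the box with the other finger. Do not use the stopper to push the flap open. Then draw the fingers out so that the flap closes by itself, and leave the brass coupling standing on the ledge and everything else on the counter where it is.

Things in the scene. Friction and masses are not known exactly. Their poses are not given: they have to be found in the camera images.
- scrapbox: Green sheet-metal scrap box, fixed, 270 mm long (its x), 240 mm wide (its y). Origin: on the counter under the middle of the lip, the inner edge of the ledge; x points from the ledge into the box, away from the robot, z up. The flat aluminium ledge runs from x = -120 mm to the lip at x = 0, full width. Beyond the lip the box is hollow, x = 0 to 144 mm, its floor 6 mm above the counter
- lip (a point): Middle of the lip on the top face of the ledge, 105 mm above the counter. Nothing stands above the ledge but the stopper and the coupling. The opening beyond it, 90 mm long (box x) and 222 mm wide, is closed by the orange flap
- hinge_rod (a point): Middle of the flap's hinge rod, 8 mm thick, lying across the box at box x = 90 mm, 153 mm above the counter. Clear plastic cheeks at box y = +-117 mm beside the opening and a clear cover sloping down behind the rod reach up to 155 mm above the counter
- flap (a joint): Orange flap, a stiff sheet 222 mm wide, 102 mm long, on the hinge rod. Closed (0 rad) it slopes from the rod down towards the robot to the lip. The value grows as its lower edge is pushed inward and down; at 1.05 rad (stop) it hangs nearly straight down, the opening free from above. A spring shuts it when let go (about 0.12 Nm closed, 0.25 Nm open: 1 to 4 N at a finger)
- flap_edge (a point): Middle of the lower (free) edge of the orange flap
- stopper: Black rubber stopper, a squat tapered plug standing wide end down on the ledge: 38 mm diameter at the bottom, 31 mm at the top, 28 mm high, about 45 g. Origin: centre of its underside; z is its axis. It starts 45 to 62 mm (its centre) before the lip, left or right of the middle
- stopper_mid (a point): Middle of the stopper, on its axis 14 mm above its underside
- coupling: Brass hose coupling, 34 mm diameter, 34 mm high, about 90 g, standing on the same ledge at least 75 mm from the stopper (centre to centre). Origin: centre of its underside, z up. It is to stay there
- pliers_red: Steel pliers with red handles, 165 mm long, lying on the counter to the robot's left. Bystander
- pliers_blue: Long-nose steel pliers with blue handles, 185 mm long, lying on the counter to the robot's left. Bystander
- organiser: Clear plastic screw organiser, lid shut, 172 x 122 x 41 mm, at the far left of the counter. Bystander
- trowel: Garden trowel with green blade and wooden handle, 310 mm long, lying on the counter to the robot's right. Bystander
- dustpan: Aluminium dustpan, 220 x 180 mm with a 120 mm handle, on the counter at the far right. Bystander

How it is judged:
By the outcome, as a careful person would: the job done as asked, in the order asked, and still so for the second after the job is handed in, with the robot touching nothing.
It also fails if it takes over 35 s, if anything falls off the work surface, if the arm or the gripper's body presses on something with over 40 N, if the wrist force passes 120 N, or if a joint passes its speed limit or range.

ROBOT

A 6-joint arm with a two-finger parallel gripper is mounted at the origin on the work surface. World frame = base frame: x ahead of the robot, y to its left, z up, the work surface at z = 0. Lengths are in m, angles in rad, forces in N, time in s.
With the tool pointing down it reaches from about 0.25 to 0.85 m from the base axis. Payload 12.5 kg.
Tool frame: the origin (TCP) lies midway between the tips of the shut fingers; the grasp point (between the pads) lies 19 mm behind it; z points along the fingers, y is the line along which they close (so a half turn about z gives the same grasp; the last joint's range is limited). The gripper opens to 93 mm and grips with 3 to 60 N. Pads are 15 mm wide; open, the fingers measure 128 mm over their backs; the gripper's body (75 mm by 188 mm) begins 65 mm behind the grasp point.
Start: joints at [-1.196, 0.351, 1.652, -0, 1.139, -0.085], TCP at [0.244, -0.493, 0.193] pointing down, gripper open.
Joint ranges: [-2.75, 2.75], [-0.79, 2.1], [0.01, 2.65], [-1.57, 4.71], [0.07, 3.14], [-2.87, 2.87]. Speed limits (rad/s): [2.22, 2.22, 2.79, 3.14, 3.14, 3.14].

INTERFACE

Orientations are given as [roll, pitch, yaw] about the fixed x, y, z axes, in that order (R = Rz(yaw) Ry(pitch) Rx(roll)).
In Python, from rig import env gives the robot as it stands.
- The arm moves only by the tool carry_out, never from a script. Its argument "increments" is a list that holds one entry, the list of rows, each a list of 5 numbers: the opening, from 0 (shut) to 1 (fully open), then the shift along the tool's x, y, z in m, then the turn about the tool's z in degrees. In form: [[[fingers, dx, dy, dz, roll], ...]]. A call has exactly 10 rows; each row shifts and turns the commanded pose from where the row before left it, along the tool's axes as they then stand; what a row does not reach is not made up. A row lasts 1/12 s, in which the tool goes at most 41.7 mm and 7.16 degrees, less where a joint would pass 70% of its speed; a pose out of reach is approached as far as the arm can. A call is refused whole if a number of a shift passes 0.0417 or a number of a turn 7.16, either way. A call with a gripper value outside its range is refused whole. The fingers move at their own pace and stop on an object; the grip force is fixed at half the most. Time passes only in rows, so rows that do not move let the fingers close, or fill a call up. It gives the time, the measured TCP pose, the force, the opening and the grip force at its end, in the units of the state.
- env.get_obs(): the state, without advancing time (a new reading comes with each control period).
- env.snapshot(name): name is "side" or "top"; returns (picture, depth): 384x512x3 uint8, blue, green, red; 384x512 float32, m along the optical axis (not along the pixel's ray), 0 where there is no reading.
- env.get_calibration(name): a dict with "mtx" (3x3 intrinsics, pixels), "R" (3x3) and "t" (3): a world point X has camera coordinates R X + t. Camera axes: x right, y down, z forward; pixel columns grow to the right and rows downward; lengths in m; the calibration is good to about 2 mm. A picture is of the moment at which its call begins. get_calibration takes no time and is no camera call.
- env.job_done(): hands the job in; it is judged then, once.
Trained networks look in the newest picture that a camera, given by its name, has taken for a name from the list of things; names that differ only in an ending like _2 or _b are one class to them, and where a whole thing is asked for, a point or a joint stands for the part that bears it (a point fixed in the world has none). Each returns a list of dicts, best first, with "conf" (0 to 1); they miss things now and then, are a little off and sometimes report something else, mostly with a low value. They report only what shows in the picture. A call takes as long as a camera call.
- env.find_in(camera, name): "extent" ([left, top, right, bottom] in pixels, round what is visible of it).
- env.place_of(camera, name): "pixel" ([row, column] in pixels: a listed point, or the origin of a listed thing).
The state is a dict: "clock": time; "joint_pos": joint angles; "qd": joint speeds; "joint_efforts": joint torques, N m; "eef_pos": TCP position; "orientation": TCP orientation; "force": force on the tool from outside, world axes, zero at the start; "moment": the same for the moment, N m; "width": finger opening in m; "gripper_force": force on a finger pad.
Only numpy, scipy, OpenCV 4.12 (cv2) and the standard library are available. Lean on these libraries where they do the work, as an engineer would, in place of code of your own. Each camera call takes 0.05 s, during which the arm holds its last target. There are 200 camera calls.

## Working session

There is one attempt and no reset: what is moved stays moved. The work goes in short steps, Python scripts to look and compute and a tool call to move; the robot and the scene stay as the last step left them, time stands still between calls to the robot, and variables do not carry over. Pictures are saved under pics/ and viewed, at most 10 in all, crops included, and the job is handed in when it is done.

Besides the shell and the picture viewer there is one more tool, called after "Emit:" as name(argument=value, ...), one argument or row to a line, values as JSON. carry_out: Moves the arm, as the interface text tells. Its arguments: {"type":"object","properties":{"increments":{"type":"array","items":{"type":"array","items":{"type":"array","items":{"type":"number"}}}}},"required":["increments"]}

```bash
mkdir -p pics; cat > h.py <<'E'
from rig import env
import numpy as np, cv2
def ray(cam,px):
    c=env.get_calibration(cam);K,R,t=[np.array(c[k]) for k in("mtx","R","t")]
    d=R.T@np.linalg.solve(K,[px[1],px[0],1.]); return -R.T@t,d
def at_z(cam,px,z):
    o,d=ray(cam,px); return o+d*(z-o[2])/d[2]
def proj(cam,X):
    c=env.get_calibration(cam);p=np.array(c["R"])@X+np.array(c["t"]);q=np.array(c["mtx"])@p;return q[:2]/q[2]
E
python3 - <<'E'
from h import *
np.set_printoptions(precision=4,suppress=True)
Z={"scrapbox":0,"lip":.105,"hinge_rod":.153,"flap_edge":.105,"stopper":.105,"stopper_mid":.119,"coupling":.105}
for cam in("top","side"):
    im,d=env.snapshot(cam); cv2.imwrite(f"pics/{cam}0.png",im)
    for n,z in Z.items():
        for r in env.place_of(cam,n)[:2]: print(cam,n,np.round(r["conf"],2),np.round(r["pixel"]),at_z(cam,r["pixel"],z))
o=env.get_obs();print(o["clock"],o["eef_pos"],o["orientation"],o["width"])
E
```

```text
top scrapbox 0.85 [195. 237.] [0.5273 0.0388 0.    ]
top lip 0.87 [193. 234.] [0.5209 0.0448 0.105 ]
top hinge_rod 0.74 [167. 241.] [0.6053 0.0235 0.153 ]
top hinge_rod 0.3 [211. 245.] [0.4581 0.0058 0.153 ]
top flap_edge 0.94 [193. 237.] [0.5229 0.0348 0.105 ]
top stopper 0.58 [206. 220.] [0.4759 0.0945 0.105 ]
top stopper 0.56 [204. 215.] [0.4799 0.1112 0.105 ]
top stopper_mid 0.67 [203. 214.] [0.4823 0.1129 0.119 ]
top stopper_mid 0.62 [205. 219.] [0.4773 0.0967 0.119 ]
top coupling 0.57 [210. 245.] [0.4628 0.0065 0.105 ]
side scrapbox 0.8 [232. 256.] [0.5135 0.047  0.    ]
side scrapbox 0.5 [180. 242.] [ 0.788  -0.1692  0.    ]
side lip 0.91 [204. 253.] [0.5235 0.0502 0.105 ]
side hinge_rod 0.73 [178. 240.] [0.6144 0.0159 0.153 ]
side flap_edge 0.95 [205. 254.] [0.5184 0.0525 0.105 ]
side flap_edge 0.38 [185. 329.] [ 0.4108 -0.2122  0.105 ]
side stopper 0.59 [218. 249.] [0.4793 0.1143 0.105 ]
side stopper_mid 0.44 [213. 253.] [0.4773 0.1002 0.119 ]
side coupling 0.45 [209. 277.] [0.4488 0.0196 0.105 ]
0.8 [ 0.2441 -0.4929  0.1925] [ 3.1416 -0.      0.4597] 0.09317716550520706
```

View pics/top0.png

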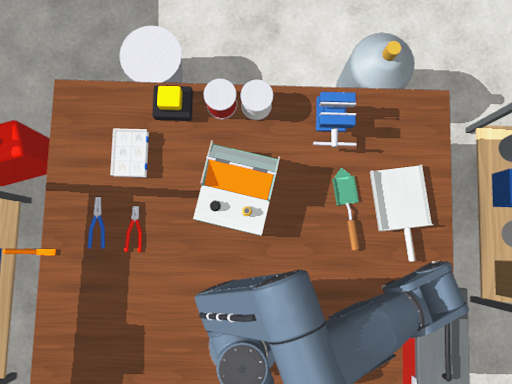

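View pics/side0.png

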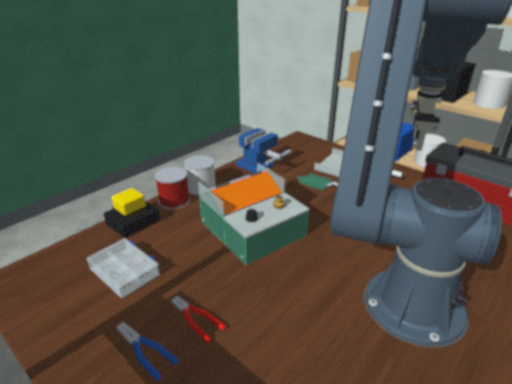

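The top view shows the box with its orange flap at about (172, 240). The black stopper is at (206, 216) on the left of the ledge, and the brass coupling is at (211, 247). The side view agrees, with the stopper at (215, 252) and the coupling at (203, 280). Next I'll refine the poses using depth and colour.

```bash
cat > m.py <<'E'
from h import *
np.set_printoptions(precision=4,suppress=True)
def cloud(cam,im,d):
    c=env.get_calibration(cam);K,R,t=[np.array(c[k]) for k in("mtx","R","t")]
    v,u=np.mgrid[:384,:512]; P=np.stack([(u-K[0,2])/K[0,0]*d,(v-K[1,2])/K[1,1]*d,d],-1)
    return (P-t)@R
for cam in("top","side"):
    im,d=env.snapshot(cam); W=cloud(cam,im,d)
    roi=(W[...,0]>.33)&(W[...,0]<.72)&(W[...,1]>-.15)&(W[...,1]<.25)&(d>0)
    hsv=cv2.cvtColor(im,cv2.COLOR_BGR2HSV); H,S,V=cv2.split(hsv)
    led=roi&(W[...,2]>.095)&(W[...,2]<.115)&(S<60)&(V>120)
    org=roi&(H>5)&(H<20)&(S>180)&(W[...,2]>.09)
    blk=roi&(V<60)&(W[...,2]>.108)&(W[...,2]<.145)
    brs=roi&(H>15)&(H<35)&(S>80)&(W[...,2]>.108)&(W[...,2]<.145)&~org
    for n,m in(("ledge",led),("flap",org),("stopper",blk),("coupling",brs)):
        p=W[m]
        if len(p)<4: print(cam,n,len(p));continue
        print(cam,n,len(p),"mean",p.mean(0),"zmax",p[:,2].max(), "x",p[:,0].min(),p[:,0].max(),"y",p[:,1].min(),p[:,1].max())
        if n in("ledge","flap"): 
            r=cv2.minAreaRect((p[:,:2]*1000).astype(np.float32)); print("   rect mm",r)
    cv2.imwrite(f"pics/{cam}1.png",cv2.resize(im[135:245,180:320],None,fx=5,fy=5,interpolation=cv2.INTER_CUBIC))
E
python3 m.py
```

```text
top ledge 2403 mean [0.4771 0.0502 0.1051] zmax 0.11496602833677384 x 0.38310975211485476 0.6883853502301613 y -0.09905859733800182 0.18166701464835822
   rect mm ((538.5983276367188, 37.90690612792969), (239.57318115234375, 270.9446105957031), 78.21685028076172)
top flap 1655 mean [0.5658 0.0325 0.13  ] zmax 0.15755271051658562 x 0.5033984112987869 0.6261202709589252 y -0.08150802198003668 0.1524470532676886
   rect mm ((566.0840454101562, 34.508514404296875), (224.8885040283203, 82.26107788085938), 78.16819763183594)
top stopper 34 mean [0.4722 0.1073 0.1291] zmax 0.14227159878141013 x 0.4596147951660178 0.4863579700330979 y 0.0943416200234055 0.12211042491603337
top coupling 62 mean [0.4731 0.0098 0.1294] zmax 0.1446522157219983 x 0.445745581946208 0.681682617263048 y -0.0787644499671836 0.15086720588736965
side ledge 1656 mean [0.4678 0.0722 0.1031] zmax 0.11499410868184566 x 0.3792994809943875 0.6905649224290014 y -0.075534170232153 0.18546358189793047
   rect mm ((533.6898193359375, 38.946571350097656), (244.602294921875, 270.4378967285156), 78.20327758789062)
side flap 1412 mean [0.5638 0.0316 0.1283] zmax 0.1521219045913549 x 0.5045932183598035 0.6239451253223021 y -0.08004005226671472 0.14078683810902182
   rect mm ((565.4896240234375, 29.33495330810547), (213.49288940429688, 87.80332946777344), 77.75647735595703)
side stopper 86 mean [0.4659 0.1178 0.124 ] zmax 0.13363959013536342 x 0.45623374316560245 0.48056375760291903 y 0.10345983370802979 0.12804970839799962
side coupling 89 mean [0.4526 0.0108 0.1237] zmax 0.1386965766925832 x 0.441460838560907 0.4719910917689133 y -0.011491299149387037 0.020191668173464086
```

View pics/top1.png

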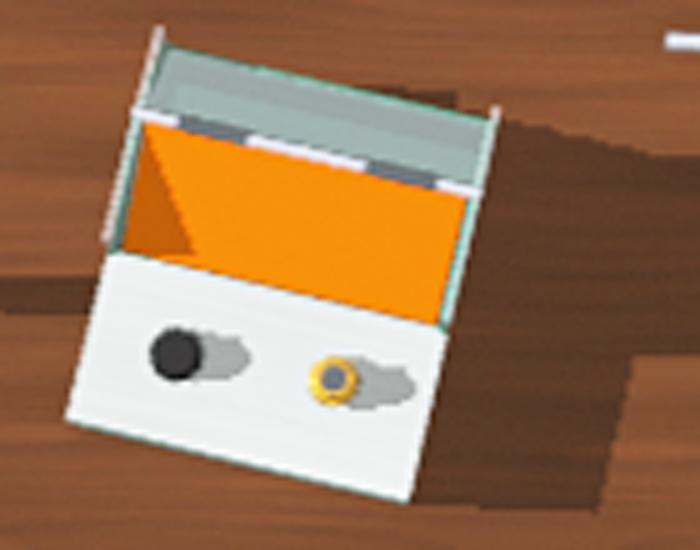

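Emit:
carry_out(
  increments=[
    [[1, 0, 0, -0.004, -6.5], [1, 0, 0, -0.004, -6.5], [1, 0, 0, -0.004, -6.5], [1, 0, 0, -0.004, -6.5], [1, 0, 0, -0.004, -6.5], [1, 0, 0, -0.004, -6.5], [1, 0, 0, -0.004, -6.5], [1, 0, 0, -0.004, -6.5], [1, 0.03, 0, 0, 0], [1, 0.03, 0.005, 0, 0]],
  ],
)

```text
clock: 1.73
eef_pos: [0.2606, -0.4349, 0.2244]
orientation: [-3.141, 0.0, 1.366]
force: [-0.1, 0.1, -0.4]
width: 0.093
gripper_force: 0.0
```

Emit:
carry_out(
  increments=[
    [[1, 0.035, 0.007, 0, 0], [1, 0.035, 0.007, 0, 0], [1, 0.035, 0.007, 0, 0], [1, 0.035, 0.007, 0, 0], [1, 0.035, 0.007, 0, 0], [1, 0.035, 0.007, 0, 0], [1, 0.035, 0.007, 0, 0], [1, 0.035, 0.007, 0, 0], [1, 0.035, 0.007, 0, 0], [1, 0.035, 0.007, 0, 0]],
  ],
)

```text
clock: 2.57
eef_pos: [0.4008, -0.1048, 0.2248]
orientation: [3.141, 0.0, 1.367]
force: [0.7, -0.6, 0.1]
width: 0.0929
gripper_force: 0.0
```

```bash
cat > s.py <<'E'
from h import *
np.set_printoptions(precision=4,suppress=True)
a=np.deg2rad(-11.8);ex=np.array([np.cos(a),np.sin(a)]);ey=np.array([-ex[1],ex[0]]);lip=np.array([.5215,.0413])
def box(p): q=np.array(p[:2])-lip; return np.array([q@ex,q@ey,p[2]])*1000
def st():
    o=env.get_obs();print("t",o["clock"],"box mm",box(o["eef_pos"]),"rpy",np.degrees(o["orientation"]),"F",np.array(o["force"]),"w",o["width"])
E
python3 - <<'E'
from s import *
st()
print("top px",box(at_z("top",[205.4,215.],.124)))
im,d=env.snapshot("side")
V=cv2.cvtColor(im,cv2.COLOR_BGR2HSV)[...,2]
for r in env.find_in("side","stopper")[:2]:
    e=r["extent"];print(e,r["conf"],box(at_z("side",[(e[1]+e[3])/2,(e[0]+e[2])/2],.119)))
m=np.zeros_like(V);m[200:228,238:266]=(V[200:228,238:266]<70);n,l,s,c=cv2.connectedComponentsWithStats(m)
for i in range(1,n): print(s[i],c[i],box(at_z("side",c[i][::-1],.121)))
E
```

```text
t 2.5667 box mm [ -88.3268 -167.6701  224.8209] rpy [179.9574   0.0071  78.337 ] F [ 0.6949 -0.6165  0.0846] w 0.0929240233382031
top px [-59.1598  56.6285 124.    ]
[246.1, 209.2, 258.6, 221.3] 0.59 [-64.5025  56.7408 119.    ]
[247 210  10  11  93] [251.4946 215.3763] [-65.8901  60.8104 121.    ]
```

Emit:
carry_out(
  increments=[
    [[1, 0.032, 0.007, 0, 0], [1, 0.032, 0.007, 0, 0], [1, 0.032, 0.007, 0, 0], [1, 0.032, 0.007, 0, 0], [1, 0.032, 0.007, 0, 0], [1, 0.032, 0.007, 0, 0], [1, 0.032, 0.005, 0, 0], [1, 0, 0, 0.02, 0], [1, 0, 0, 0.02, 0], [1, 0, 0, 0.02, 0]],
  ],
)

```text
clock: 3.5
eef_pos: [0.4919, 0.1033, 0.1638]
orientation: [3.141, 0.0, 1.368]
force: [0.1, 0.3, 0.1]
width: 0.0933
gripper_force: 0.0
```

```bash
python3 - <<'E'
from s import *
st()
im,d=env.snapshot("side");a=cv2.resize(im[130:250,190:330],None,fx=5,fy=5,interpolation=cv2.INTER_CUBIC)
cv2.imwrite("pics/side2.png",a)
E
```

```text
t 3.5 box mm [-41.6549  54.6039 163.7782] rpy [179.9708   0.0024  78.3895] F [0.1353 0.2596 0.0682] w 0.09332770810832741
```

View pics/side2.png

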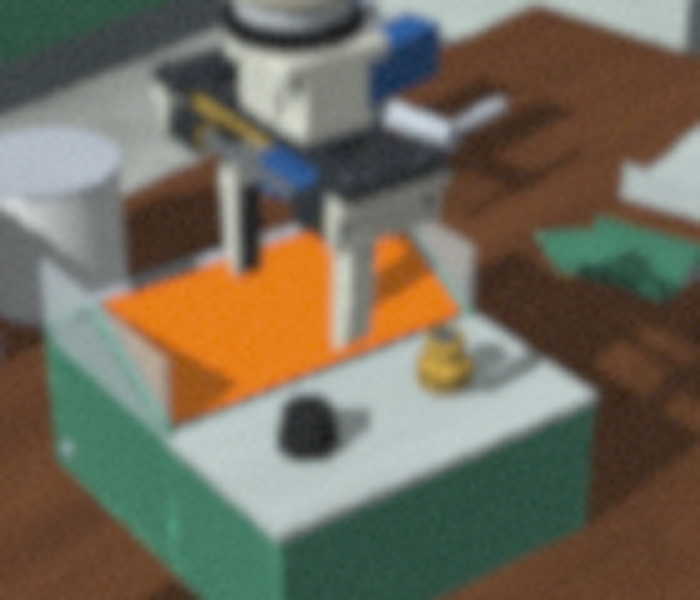

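Both fingers hover over the box, with the near fingertip at crop (348, 345). The stopper, at crop (308, 430), and the coupling haven't moved. I'll check that projection before descending.

```bash
python3 - <<'E'
from s import *
def P(b): w=lip+ex*b[0]/1e3+ey*b[1]/1e3; return (proj("side",[*w,b[2]/1e3])-[190,130])*5
for n,b in {"Btip":(-97,54.6,163.8),"Atip":(13.6,54.6,163.8),"stop mid -61,57":(-61,57,119),"stop base":(-61,57,105),"lipL":(0,120,105),"lipR":(0,-120,105),"rearL":(-120,120,105),"rearR":(-120,-120,105)}.items(): print(n,P(b))
E
```

```text
Btip [347.6091 386.8239]
Atip [239.8364 304.8793]
stop mid -61,57 [307.9698 423.6528]
stop base [308.0981 442.9338]
lipL [164.0125 430.9471]
lipR [471.9728 309.2026]
rearL [277.1473 531.0947]
rearR [594.6239 390.5916]
```

```bash
cat > tip.py <<'E'
from s import *
from m_cloud import cloud
def tips(hw,zlo=112):
    o=env.get_obs();c=box(o["eef_pos"]);im,d=env.snapshot("side");W=cloud("side",d)
    B=np.stack([(W[...,:2]-lip)@ex,(W[...,:2]-lip)@ey,W[...,2]],-1)*1000-c
    for s in(-1,1):
        m=(np.abs(B[...,1])<14)&(s*B[...,0]>hw-6)&(s*B[...,0]<hw+26)&(B[...,2]>zlo-c[2])&(B[...,2]<60)&(d>0)
        m&=~((cv2.cvtColor(im,cv2.COLOR_BGR2HSV)[...,1]>150))
        p=B[m];print(s,len(p),"z low pct",np.percentile(p[:,2],[0,2,5,10,20]),"x",np.percentile(p[:,0],[2,50,98]),"y",np.percentile(p[:,1],[2,50,98]))
    st()
E
cat > m_cloud.py <<'E'
from h import *
def cloud(cam,d):
    c=env.get_calibration(cam);K,R,t=[np.array(c[k]) for k in("mtx","R","t")]
    v,u=np.mgrid[:384,:512]; return (np.stack([(u-K[0,2])/K[0,0]*d,(v-K[1,2])/K[1,1]*d,d],-1)-t)@R
E
python3 -c "
from tip import *
tips(46.5,140)"
```

```text
-1 73 z low pct [25.117  26.3645 28.1535 33.2316 36.4328] x [-63.3541 -60.3667 -48.7877] y [-9.6144  5.4237  8.8586]
1 66 z low pct [26.1875 28.3505 30.0366 31.0463 34.937 ] x [43.2879 47.667  61.8937] y [-7.4053  5.1273  9.923 ]
t 3.6 box mm [-43.248   53.6792 162.0887] rpy [-179.7324    0.097    78.3347] F [ 0.7844 -1.0868  0.8877] w 0.09311817001262432
```

Emit:
carry_out(
  increments=[
    [[0.65, 0, 0, 0, 0], [0.65, 0, 0, 0, 0], [0.65, 0, 0, 0, 0], [0.65, 0, 0, 0, 0], [0.65, 0, 0, 0, 0], [0.65, 0, 0, 0, 0], [0.65, 0, 0, 0, 0], [0.65, 0, 0, 0, 0], [0.65, 0, 0, 0, 0], [0.65, 0, 0, 0, 0]],
  ],
)

```text
clock: 4.43
eef_pos: [0.4916, 0.1034, 0.1645]
orientation: [-3.142, 0.0, 1.367]
force: [0.9, 0.7, -0.3]
width: 0.0605
gripper_force: 0.0
```

```bash
python3 -c "
from tip import *
tips(30,140)"
```

```text
-1 70 z low pct [27.3692 27.8681 29.4578 33.5429 36.9445] x [-47.1586 -44.2342 -32.4557] y [-9.9094  5.1081  8.9066]
1 64 z low pct [25.5911 27.5424 28.9573 30.7895 35.0048] x [28.6153 31.7977 41.906 ] y [-8.257   4.5059  9.5613]
t 4.4833 box mm [-41.9202  54.7118 164.5041] rpy [-179.9964    0.0005   78.3441] F [-0.2379  0.412   0.1126] w 0.06040942417970048
```

Emit:
carry_out(
  increments=[
    [[1, 0, 0, 0, 0], [1, 0, 0, 0, 0], [1, 0.003, 0, 0, 0], [1, 0, 0, 0, 0], [1, 0, 0, 0.005, 0], [1, 0, 0, 0.005, 0], [1, 0, 0, 0.005, 0], [1, 0, 0, 0.005, 0], [1, 0, 0, 0.005, 0], [1, 0, 0, 0.004, 0]],
  ],
)

```text
clock: 5.32
eef_pos: [0.4921, 0.1063, 0.1348]
orientation: [-3.141, 0.0, 1.367]
force: [0.0, -0.1, -0.2]
width: 0.093
gripper_force: 0.0
```

```bash
python3 - <<'E'
from tip import *
tips(46.5,108)
im,d=env.snapshot("side");a=cv2.resize(im[150:240,210:310],None,fx=6,fy=6,interpolation=cv2.INTER_CUBIC)
cv2.imwrite("pics/side3.png",a)
E
```

```text
-1 65 z low pct [24.0969 26.5164 29.0168 33.4073 36.6517] x [-63.8804 -60.1958 -51.4403] y [-10.6818   3.3591   9.288 ]
1 59 z low pct [-25.3283  27.7363  29.2508  31.392   34.3357] x [41.9683 47.6519 60.0748] y [-5.1278  4.9976  9.0006]
t 5.3667 box mm [-42.4325  57.5112 134.2046] rpy [-179.9166    0.027    78.3399] F [ 0.1684 -0.0201 -0.6594] w 0.09290425909437054
```

View pics/side3.png

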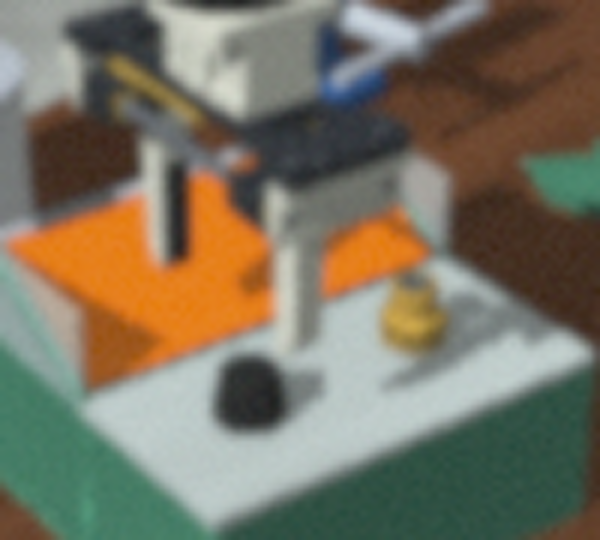

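The fingertips really are about 26 mm above the reported TCP: near tip at crop (295, 350), far tip at (168, 262). I'll descend with that offset and measure the tips again.

Emit:
carry_out(
  increments=[
    [[1, 0, 0, 0.006, 0], [1, 0, 0, 0.006, 0], [1, 0, 0, 0.006, 0], [1, 0, 0, 0.006, 0], [1, 0, 0, 0.006, 0], [1, 0, 0, 0.005, 0], [1, 0, 0, 0.004, 0], [1, 0, 0, 0.002, 0], [1, 0, 0, 0, 0], [1, 0, 0, 0, 0]],
  ],
)

```text
clock: 6.25
eef_pos: [0.4923, 0.1064, 0.0946]
orientation: [3.142, -0.0, 1.367]
force: [0.1, 0.5, -0.3]
width: 0.0932
gripper_force: 0.0
```

```bash
python3 - <<'E'
from tip import *
tips(46.5,110)
im,d=env.snapshot("side");a=cv2.resize(im[150:240,210:310],None,fx=6,fy=6,interpolation=cv2.INTER_CUBIC)
cv2.imwrite("pics/side4.png",a)
E
```

```text
-1 60 z low pct [28.5265 29.3534 30.6909 33.3936 37.2477] x [-63.4792 -60.723  -52.0303] y [-8.6627  3.5742  9.0282]
1 58 z low pct [20.8942 21.6078 24.6646 28.3008 32.3807] x [44.7929 47.2023 62.0128] y [-6.9124  4.3958  9.3598]
t 6.3 box mm [-41.7896  57.7511  94.7283] rpy [179.9825  -0.0066  78.3433] F [-0.3001  0.2518  0.3616] w 0.09302593809089159
```

View pics/side4.png

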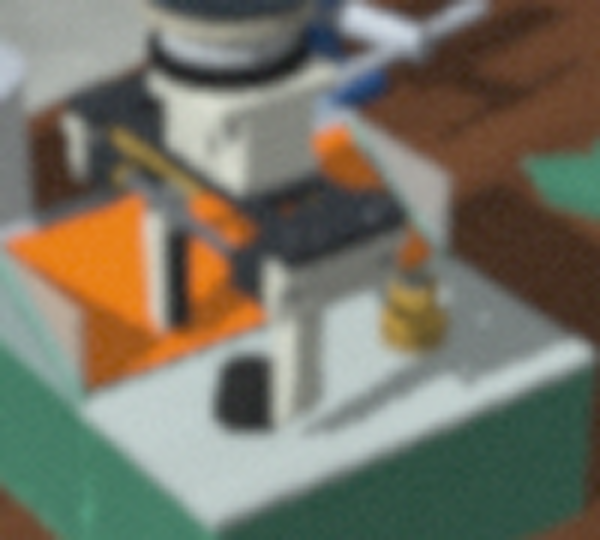

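The fingers straddle the stopper: near tip at crop (283, 425) behind it, far tip at (170, 328) just over the flap's lower part. I'll go down gently a bit more.

Emit:
carry_out(
  increments=[
    [[1, 0, 0, 0.002, 0], [1, 0, 0, 0.002, 0], [1, 0, 0, 0.002, 0], [1, 0, 0, 0.001, 0], [1, 0, 0, 0.001, 0], [1, 0, 0, 0, 0], [1, 0, 0, 0, 0], [1, 0, 0, 0, 0], [1, 0, 0, 0, 0], [1, 0, 0, 0, 0]],
  ],
)

```text
clock: 7.18
eef_pos: [0.4923, 0.1064, 0.0866]
orientation: [3.142, -0.0, 1.367]
force: [-0.9, 0.4, 0.0]
width: 0.0932
gripper_force: 0.0
```

```bash
python3 - <<'E'
from tip import *
tips(46.5,107)
def P(b): w=lip+ex*b[0]/1e3+ey*b[1]/1e3; return proj("side",[*w,b[2]/1e3])
for z in(107,112,117): print(P((-106,62,z)),P((-106,50,z)))
im,d=env.snapshot("side");cv2.imwrite("pics/side5.png",cv2.resize(im[190:230,235:285],None,fx=12,fy=12,interpolation=cv2.INTER_CUBIC))
E
```

```text
-1 57 z low pct [26.3027 27.1911 31.1122 33.7024 37.3942] x [-63.501  -60.9752 -51.4407] y [-9.949   4.1818  9.2717]
1 64 z low pct [22.2425 25.9721 27.1688 29.2657 32.1697] x [43.0483 47.9772 68.1919] y [-7.5831  4.4653  8.8831]
t 7.2333 box mm [-41.9154  57.7138  86.5759] rpy [179.9969   0.0001  78.3461] F [-1.3716 -0.2723  0.1809] w 0.09286344872912426
[259.199  225.9294] [262.5224 224.4818]
[259.2076 224.5325] [262.5387 223.0893]
[259.2162 223.129 ] [262.5552 221.6902]
```

View pics/side5.png

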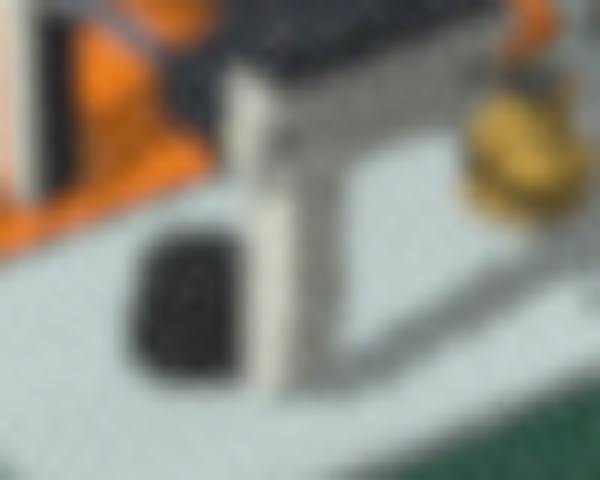

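Emit:
carry_out(
  increments=[
    [[1, 0, 0.002, 0.001, 0], [1, 0, 0.004, 0.001, 0], [1, 0, 0.004, 0, 0], [1, 0, 0.004, 0, 0], [1, 0, 0.004, 0, 0], [1, 0, 0.004, 0, 0], [1, 0, 0.004, 0, 0], [1, 0, 0.004, 0, 0], [1, 0, 0.004, 0, 0], [1, 0, 0.004, 0, 0]],
  ],
)

```text
clock: 8.12
eef_pos: [0.5295, 0.0986, 0.0844]
orientation: [-3.141, 0.0, 1.367]
force: [-5.2, 0.9, 0.0]
width: 0.093
gripper_force: 2.0
```

```bash
python3 - <<'E'
from s import *
st()
im,d=env.snapshot("side");cv2.imwrite("pics/side6.png",cv2.resize(im[150:240,200:310],None,fx=6,fy=6,interpolation=cv2.INTER_CUBIC))
E
```

```text
t 8.1167 box mm [-3.8921 57.7452 84.3903] rpy [-179.9498    0.0104   78.3428] F [-5.184   0.8831  0.0299] w 0.09298553888613306
```

View pics/side6.png

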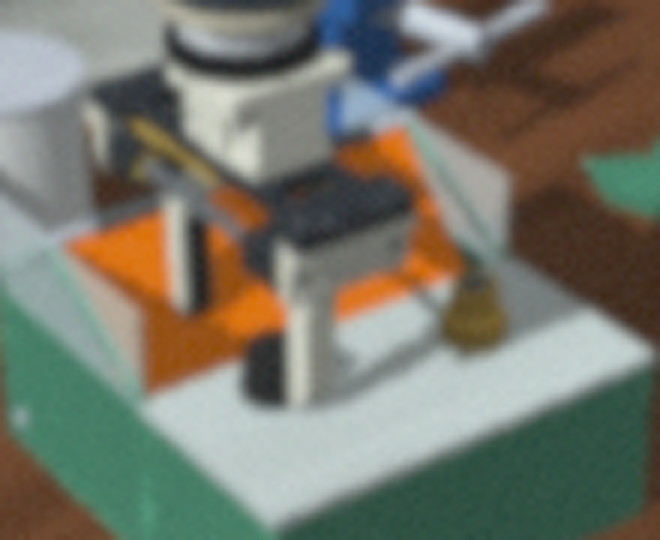

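The far finger, tip at crop (190, 310), is holding the flap partly open. The near finger has slid the stopper to crop (265, 370), still before the lip, and the coupling at (473, 310) hasn't been touched. Next I'll push the flap further open.

Emit:
carry_out(
  increments=[
    [[1, 0, 0.003, 0, 0], [1, 0, 0.003, 0, 0], [1, 0, 0.002, 0, 0], [1, 0, 0.002, 0, 0], [1, 0, 0.002, 0, 0], [1, 0, 0.002, 0, 0], [1, 0, 0.002, 0, 0], [1, 0, 0.001, 0, 0], [1, 0, 0, 0, 0], [1, 0, 0, 0, 0]],
  ],
)

```text
clock: 9.0
eef_pos: [0.545, 0.0953, 0.0839]
orientation: [-3.139, 0.001, 1.367]
force: [-6.4, 2.0, -0.8]
width: 0.0923
gripper_force: 2.8
```

```bash
python3 - <<'E'
from s import *
st()
im,d=env.snapshot("top");cv2.imwrite("pics/top7.png",cv2.resize(im[135:245,180:320],None,fx=5,fy=5,interpolation=cv2.INTER_CUBIC))
im,d=env.snapshot("side")
for r in env.find_in("side","stopper")[:2]:
    e=r["extent"];print(e,r["conf"],box(at_z("side",[(e[1]+e[3])/2,(e[0]+e[2])/2],.119)))
E
```

```text
t 9.0 box mm [11.9363 57.6497 83.9054] rpy [-179.8377    0.0367   78.3457] F [-6.4295  1.9852 -0.7954] w 0.0923270707828733
[237.8, 203.8, 246.9, 210.9] 0.48 [-12.3555  57.0964 119.    ]
```

Emit:
carry_out(
  increments=[
    [[0.97, 0, 0.001, 0, 0], [0.94, 0, 0.001, 0, 0], [0.91, 0, 0.001, 0, 0], [0.88, 0, 0.0015, 0, 0], [0.85, 0, 0.0015, 0, 0], [0.82, 0, 0.0015, 0, 0], [0.79, 0, 0.0015, 0, 0], [0.76, 0, 0.0015, 0, 0], [0.75, 0, 0.001, 0, 0], [0.75, 0, 0.0005, 0, 0]],
  ],
)

```text
clock: 9.98
eef_pos: [0.5567, 0.0929, 0.0838]
orientation: [-3.138, 0.001, 1.367]
force: [-7.0, 1.8, -2.7]
width: 0.07
gripper_force: 2.8
```

```bash
python3 - <<'E'
from s import *
st()
im,d=env.snapshot("side");cv2.imwrite("pics/side8.png",cv2.resize(im[150:240,200:310],None,fx=6,fy=6,interpolation=cv2.INTER_CUBIC))
E
```

```text
t 9.9833 box mm [23.8898 57.6722 83.8154] rpy [-179.8207    0.0365   78.3418] F [-7.0465  1.7844 -2.6545] w 0.0699718978091338
```

View pics/side8.png

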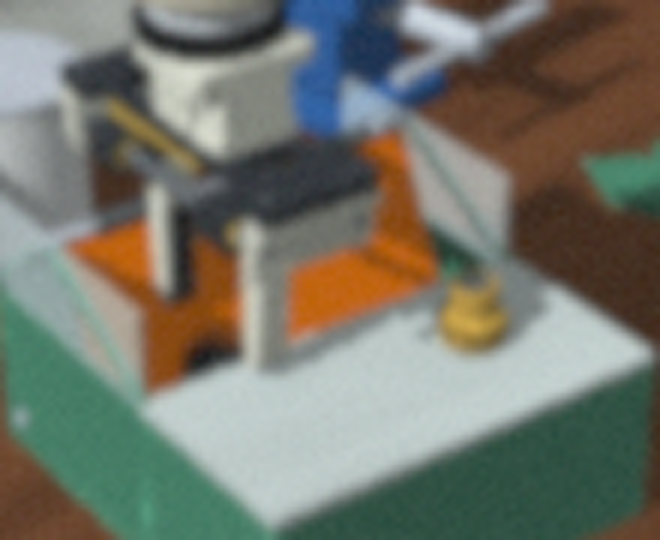

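The near finger's tip is at crop (262, 365) by the lip. The stopper, at (207, 357), is going over the lip while the far finger holds the flap open. I'll continue the slide.

Emit:
carry_out(
  increments=[
    [[0.72, 0, 0.001, 0, 0], [0.69, 0, 0.001, 0, 0], [0.66, 0, 0.0015, 0, 0], [0.63, 0, 0.0015, 0, 0], [0.6, 0, 0.0015, 0, 0], [0.57, 0, 0.0015, 0, 0], [0.54, 0, 0.0015, 0, 0], [0.52, 0, 0.001, 0, 0], [0.52, 0, 0, 0, 0], [0.52, 0, 0, 0, 0]],
  ],
)

```text
clock: 10.87
eef_pos: [0.5672, 0.0907, 0.084]
orientation: [-3.139, 0.001, 1.367]
force: [-6.8, 0.6, 0.1]
width: 0.0482
gripper_force: 2.8
```

```bash
python3 - <<'E'
from s import *
st()
im,d=env.snapshot("side");a=im[150:240,200:310]
im2,d=env.snapshot("top");b=im2[140:230,185:295]
cv2.imwrite("pics/both9.png",cv2.resize(np.vstack([a,b]),None,fx=3.3,fy=3.3,interpolation=cv2.INTER_CUBIC))
for cam in("side","top"): print(cam,[(r["conf"],r["extent"]) for r in env.find_in(cam,"stopper")])
E
```

```text
t 10.8667 box mm [34.6496 57.7298 84.0151] rpy [-179.8648    0.0315   78.3452] F [-6.7879  0.555   0.0734] w 0.04818467142099702
side [(0.45, [170.0, 295.1, 224.0, 344.1])]
top [(0.22, [241.9, 167.1, 273.3, 188.9])]
```

View pics/both9.png

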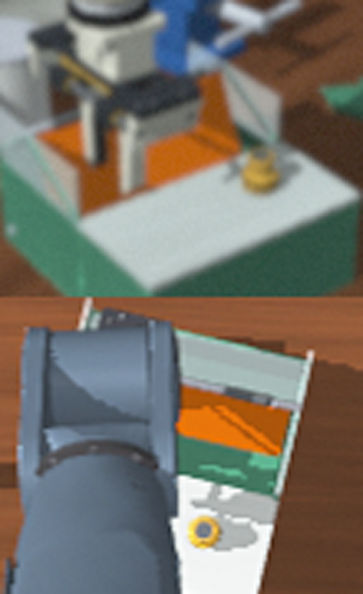

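The stopper is gone from the ledge and from view. The far finger still holds the flap open, and the coupling is standing in both views. Now I'll draw the fingers straight up and out.

Emit:
carry_out(
  increments=[
    [[0.52, 0, -0.001, -0.003, 0], [0.52, 0, -0.001, -0.005, 0], [0.52, 0, -0.001, -0.007, 0], [0.52, 0, -0.001, -0.008, 0], [0.52, 0, -0.001, -0.008, 0], [0.52, 0, 0, -0.009, 0], [0.52, 0, 0, -0.01, 0], [0.52, 0, 0, -0.012, 0], [0.52, 0, 0, -0.015, 0], [0.52, 0, 0, -0.015, 0]],
  ],
)

```text
clock: 11.9
eef_pos: [0.5636, 0.0916, 0.1781]
orientation: [3.141, -0.0, 1.367]
force: [0.1, -0.2, -0.5]
width: 0.0481
gripper_force: 0.0
```

Emit:
carry_out(
  increments=[
    [[0.52, 0, 0, -0.02, 0], [0.52, 0, 0, -0.02, 0], [0.52, -0.035, 0, -0.01, 0], [0.52, -0.035, -0.01, 0, 0], [0.52, -0.035, -0.01, 0, 0], [0.52, -0.035, -0.01, 0, 0], [0.52, -0.035, -0.01, 0, 0], [0.52, -0.035, -0.01, 0, 0], [0.52, -0.035, -0.01, 0, 0], [0.52, -0.035, -0.01, 0, 0]],
  ],
)

```text
clock: 12.73
eef_pos: [0.4374, -0.1699, 0.2277]
orientation: [3.14, 0.001, 1.367]
force: [1.5, 0.8, 0.9]
width: 0.0485
gripper_force: 0.0
```

Emit:
carry_out(
  increments=[
    [[0.52, -0.03, -0.01, 0, 0], [0.52, -0.03, -0.01, 0, 0], [0.52, -0.03, -0.01, 0, 0], [0.52, -0.03, -0.01, 0, 0], [0.52, -0.03, -0.01, 0, 0], [0.52, -0.03, 0, 0, 0], [0.52, -0.03, 0, 0, 0], [0.52, 0, 0, 0, 0], [0.52, 0, 0, 0, 0], [0.52, 0, 0, 0, 0]],
  ],
)

```text
clock: 13.57
eef_pos: [0.3468, -0.3637, 0.227]
orientation: [3.141, 0.0, 1.367]
force: [0.1, 0.4, -0.7]
width: 0.048
gripper_force: 0.0
```

```bash
python3 m.py; python3 - <<'E'
from s import *
st()
for cam in("side","top"):
    env.snapshot(cam)
    print(cam,[(r["conf"],r["extent"]) for r in env.find_in(cam,"stopper")])
    for r in env.place_of(cam,"coupling")[:1]: print("coupling",r["conf"],box(at_z(cam,r["pixel"],.105)))
E
```

```text
top ledge 2483 mean [0.4764 0.0527 0.1052] zmax 0.1149886228774235 x 0.38319250744896344 0.6894479622488958 y -0.09890869176275693 0.18127262605321998
   rect mm ((537.8463745117188, 38.46672058105469), (240.31712341308594, 268.9914245605469), 78.1679916381836)
top flap 1651 mean [0.5658 0.0325 0.13  ] zmax 0.1600353834309346 x 0.5039423768024265 0.6271951989386106 y -0.08136826875467906 0.15218347661621795
   rect mm ((565.6400146484375, 34.439544677734375), (224.52780151367188, 82.62981414794922), 78.14627838134766)
top stopper 0
top coupling 61 mean [0.4759 0.0089 0.1295] zmax 0.1446668544195726 x 0.4457774377960077 0.6909457554936642 y -0.07878352350877732 0.14716803510653204
side ledge 1817 mean [0.4692 0.074  0.103 ] zmax 0.11480023451602275 x 0.37723250800778324 0.6914328658109342 y -0.07579401503496278 0.18458575142377107
   rect mm ((533.9110717773438, 40.034934997558594), (243.7525177001953, 270.61370849609375), 77.69121551513672)
side flap 1406 mean [0.5639 0.032  0.1283] zmax 0.15128031751256674 x 0.5041940261836387 0.6231517805456674 y -0.07850958471711834 0.14082015838840206
   rect mm ((563.7496948242188, 30.63385009765625), (212.6539764404297, 85.85990142822266), 78.20890045166016)
side stopper 0
side coupling 88 mean [0.4538 0.0099 0.1238] zmax 0.13950926051409906 x 0.44171589294674884 0.5503488581885276 y -0.07959914041365576 0.020732861804013975
t 13.6667 box mm [ -88.0037 -431.6135  226.9252] rpy [179.9803   0.0101  78.3973] F [0.175  0.4048 0.623 ] w 0.04842431385947901
side []
coupling 0.51 [-54.6488 -48.1197 105.    ]
top []
coupling 0.53 [-46.3803 -44.7523 105.    ]
```

The flap has closed again: its point cloud matches the start. The stopper is no longer visible anywhere, and the coupling is unmoved.

```bash
python3 -c "
from rig import env
print(env.job_done())"
```

```text
the job is handed in; nothing more can be done
None
```

Job handed in at about 13.7 s: the stopper went off the ledge into the scrap box while the finger held the flap open, the flap is closed again, and the coupling is still standing where it was; the stopper's resting place inside the closed box and the other items on the counter were not checked separately.

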